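# Screw the fume nozzle onto the bench riser so that it faces the weld

### The arm

A 6-joint arm with a two-finger parallel gripper is mounted at the origin on the work surface. World frame = base frame: x ahead of the robot, y to its left, z up, the work surface at z = 0. Lengths are in m, angles in rad, forces in N, time in s.
With the tool pointing down it reaches from about 0.35 to 0.875 m from the base axis. Payload 4.2 kg.
Tool frame: the origin (TCP) lies at the very end of the fingers, on their centre line; the grasp point (between the pads) lies 19 mm behind it (grasp_offset is the distance from the TCP to the grasp point, in m); z points along the fingers, y is the line along which they close (so a half turn about z gives the same grasp; the last joint's range is limited). The gripper opens to 87 mm and grips with 3 to 60 N. Pads are 19 mm wide; open, the fingers measure 117 mm over their backs; the gripper's body (75 mm by 190 mm) begins 51 mm behind the grasp point.
Start: joints at [1.543, 0.385, 0.008, 0, -1.194, -0.259], TCP at [0.177, 0.599, 0.223] pointing down, gripper open.
Joint ranges: [-3.14, 3.14], [-1.21, 2.06], [-1.07, 1.41], [-3.16, 2.05], [-2.99, -0.16], [-3.1, 3.1]. Speed limits (rad/s): [2.79, 2.79, 3.14, 3.14, 3.14, 3.14].

### API

Orientations are given as a unit quaternion [w, x, y, z].
In Python, from plant import * gives the robot as it stands. The module is installed in compiled form; this text tells all that it offers.
- The arm moves only by the tool move_arm, never from a script. Its argument "plan" is a list of rows, each an object of numbers: "dx", "dy", "dz": the shift along the world's x, y, z in m; "rx", "ry", "rz": the turn, a rotation vector about the world's x, y, z in degrees; "claw": the finger opening in m, from 0 to 0.087. A call has 1 to 20 rows; each row is the pose to reach, as a shift and turn from the pose commanded when the call began; what a row does not reach only later rows make up. A row lasts 1/10 s, in which the tool goes at most 50 mm and 8.59 degrees, less where a joint would pass 70% of its speed; a pose out of reach is approached as far as the arm can. A call with a gripper value outside its range is refused whole. The fingers move at their own pace and stop on an object; the grip force is fixed at half the most. Time passes only in rows, so rows that repeat a pose let the fingers close. It gives the time, the measured TCP pose, the force, the opening and the grip force at its end, in the units of the state.
- observe(): the state, without advancing time (a new reading comes with each control period).
- grab_frame(name): name is "side" or "top"; returns the picture (400x640x3 uint8, blue, green, red); there is no depth.
- camera_model(name): a dict with "fx", "fy", "cx", "cy" (pixels), "k1" (the pictures are not rectified: a ray, as slopes to the right and down, at radius r is drawn at 1 + k1 r^2 times it, then the intrinsics apply), "eye" and "rotation" of the camera in the world. Camera axes: x right, y down, z forward; pixel columns grow to the right and rows downward; lengths in m; the calibration is good to about 2 mm. A picture is of the moment at which its call begins. camera_model takes no time and is no camera call.
- finish_job(): hands the job in; it is judged then, once.
The state is a dict: "clock": time; "qpos": joint angles; "qd": joint speeds; "joint_efforts": joint torques, N m; "ee_pos": TCP position; "tool_rot": TCP orientation; "force": force on the tool from outside, world axes, zero at the start; "moment": the same for the moment, N m; "width": finger opening in m; "grip_force": force on a finger pad.
Only numpy, scipy, OpenCV 4.12 (cv2) and the standard library are available. Lean on these libraries where they do the work, as an engineer would, in place of code of your own. Each camera call takes 0.05 s, during which the arm holds its last target. There are 200 camera calls.

### The job

Take the yellow fume-extraction nozzle from the bench and lower it, held, square onto the threaded bench riser until you feel it rest on the thread; do not drop it. Then screw it down clockwise until the blue sprung seal ring under it is pressed and its mouth points straight at the weld seam on the fixture, and let go: it is the facing that counts, not how tight it is. Turn it gently, letting it sink with its thread and never forcing, pulling or pressing hard on it, and leave the other things on the bench where they are.

Things in the scene. Friction and masses are not known exactly. Their poses are not given: they have to be found in the camera images.
- nozzle: Yellow sheet-metal nozzle, loose, upright on the bench, 0.2 to 0.4 kg, 92 mm high. Origin: centre of its lower rim, z up its axis; its mouth points along +x. Collar 58 mm across, z 0 to 34 mm, open below, bore 50 mm (about 1.2 mm clear of the thread all round). Body to z = 60 mm. Flared mouth reaches x = 87 mm, 84 mm wide, z 26 to 62 mm.
- nozzle_boss (a point): point on the nozzle's axis, 79 mm up: middle of its round ribbed black turning boss, 44 mm across, z 61 to 92 mm of the nozzle. Grip here, at any yaw, with 20 to 40 N (less slips once the seal loads the thread). Axes as the nozzle's
- nozzle_mouth (a point): centre of the nozzle's mouth, 86 mm ahead of its axis, 44 mm up; axes as the nozzle's
- nozzle_lug (a point): one of the two thread lugs inside the collar, 8 mm above the rim, 24 mm to the +y side of the axis; the other is across from it, at -y. Each is 3.5 mm thick, 48 degrees long, inclined with the thread. If the nozzle lands with its rim above 103.5 mm the lugs may be caught on the ribs' very ends: lift it 5 mm and set it on half a radian further clockwise
- riser: Fixed grey flanged steel riser (flange 110 mm across), origin: centre of the flange's underside, z up. Pipe 40 mm across, ends at z = 115 mm. At its top a right-handed two-start round thread, 48 mm over the crests: clockwise from above goes down 2.4 mm a rad (lead 15.2 mm), axial play 1.3 mm. It locks by friction: a nozzle let go in it stays put
- riser_top (a point): centre of the pipe's upper end, 115 mm above the bench. The thread's two ribs (4 mm thick) start 5 mm lower, half a turn apart; where round the pipe is unmarked and differs each time. A nozzle set on lands with its lugs on the ribs, its rim anywhere from 106 mm (just at the rib starts) to 98 mm up, 2.4 mm lower for each rad its lugs stand past the starts: feel for it
- seal (a joint): how far the blue seal ring (62 mm across, under the thread, its top 99 mm above the bench when free) is pressed, m: 0 free, 0.0105 bottomed. Spring: 4.5 N plus 0.9 N per mm. It is pressed 1 mm when the lugs are some 3.4 rad past the rib starts and bottoms near 7.2 rad. So a nozzle set on 3.95 rad (226 degrees) counterclockwise of its final facing always ends well
- fixture: Fixed steel weld fixture, plate 160 x 180 x 14 mm with a T-joint held by two toggle clamps, 77 mm high. Origin: centre of its underside
- seam (a point): middle of the weld seam on the fixture, at the foot of the T's upright plate, 23 mm above the bench: the nozzle's mouth must point at it as seen from above
- dip_tub: loose tub with red lid, 68 mm across, 65 mm high, stands where the nozzle might be; origin at its underside; leave alone
- blanking_cap: loose orange pipe cap, 62 mm across, 32 mm high; origin at its underside; leave alone
- hammer: loose hammer; leave alone
- brush: loose brush; leave alone
- f_clamp: loose blue clamp, 200 mm; leave alone
- magnet_square: loose red triangular welding magnet, 100 mm, 22 mm high; leave alone

How it is judged:
By the outcome, as a careful person would: the job done as asked, in the order asked, and still so for the second after the job is handed in, with the robot touching nothing.
It also fails if it takes over 72 s, if anything falls off the work surface, if the arm or the gripper's body presses on something with over 40 N, if the wrist force passes 120 N, or if a joint passes its speed limit or range.

## Working session

There is one attempt and no reset: what is moved stays moved. The work goes in short steps, Python scripts to look and compute and a tool call to move; the robot and the scene stay as the last step left them, time stands still between calls to the robot, and variables do not carry over. Pictures are saved under pics/ and viewed, at most 10 in all, crops included, and the job is handed in when it is done.

Besides the shell and the picture viewer there is one more tool, called after "Call:" by a JSON object that holds its "fn" and its "kwargs", one argument or row to a line. move_arm: Moves the arm, as the interface text tells. Its arguments: {"type":"object","properties":{"plan":{"type":"array"}},"required":["plan"]}

```bash
mkdir -p pics; python3 - <<'E'
from plant import *
import cv2
for n in("top","side"):
    cv2.imwrite(f"pics/{n}0.png",grab_frame(n)); print(n,camera_model(n))
print(observe())
E
```

```text
top {'fx': 514.0037003415508, 'fy': 514.0037003415508, 'cx': 324.65636475767104, 'cy': 191.40956975178048, 'k1': -0.005460864138409507, 'eye': array([ 0.47998725, -0.04298226,  1.47875753]), 'rotation': array([-0.02672718,  0.70705277, -0.7064395 ,  0.01747217])}
side {'fx': 491.8216829812559, 'fy': 491.8216829812559, 'cx': 319.35126259704873, 'cy': 204.1288195242032, 'k1': -0.09634684165329302, 'eye': array([0.52338466, 1.08524674, 1.13179144]), 'rotation': array([ 0.00537531, -0.02607307,  0.91416222, -0.4044734 ])}
{'clock': 0.1, 'qpos': array([ 1.54262092e+00,  3.85472668e-01,  6.76043539e-03, -3.88216742e-04,
       -1.19401450e+00, -2.58590769e-01]), 'qd': array([-0.00047747, -0.00135822,  0.00459743,  0.0010314 ,  0.00155428,
       -0.00147922]), 'joint_efforts': array([-1.42274331e-06, -3.91690028e+01,  1.87935072e+01,  4.23193127e+00,
        1.34710918e-02, -7.10240511e-05]), 'ee_pos': array([0.17663317, 0.59895984, 0.22157936]), 'tool_rot': array([ 9.79546723e-04,  9.89727534e-01, -1.42963087e-01, -6.82740969e-05]), 'force': array([ 0.97312557, -0.41882118, -0.32185894]), 'moment': array([-0.04867552,  0.02166723,  0.00476499]), 'grip_force': 0.0, 'width': 0.08687949389571117}
```

View pics/top0.png

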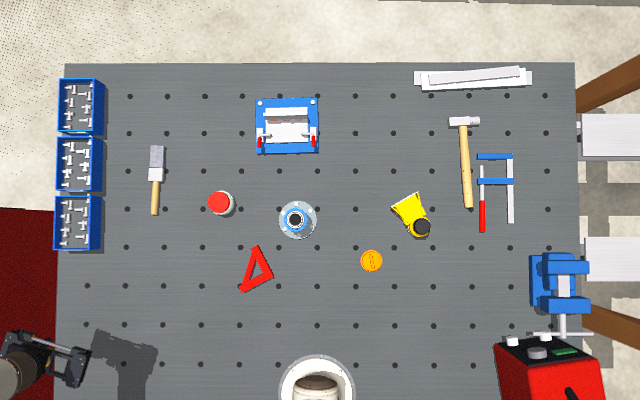

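View pics/side0.png

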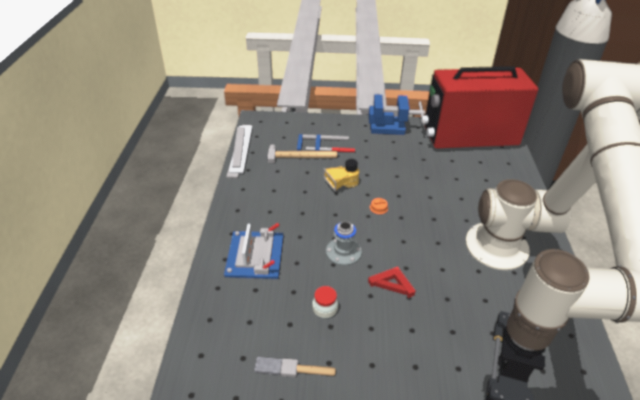

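Top: nozzle boss near (422,227) with mouth up-left, riser top (296,219), fixture (287,126). Side: boss (351,166), riser top (345,228), fixture (255,250). Next I'll enlarge both for precise pixels.

```bash
python3 - <<'E'
import cv2,numpy as np
def crop(f,x,y,w,h,s):
    im=cv2.imread(f)[y:y+h,x:x+w]; im=cv2.resize(im,None,fx=s,fy=s,interpolation=cv2.INTER_CUBIC)
    for i in range(0,w,10): 
        cv2.line(im,(i*s,0),(i*s,6 if (x+i)%50 else 14),(255,255,255),1)
        if (x+i)%20==0: cv2.putText(im,str(x+i),(i*s+1,24),0,.35,(255,255,255),1)
    for j in range(0,h,10):
        cv2.line(im,(0,j*s),(6,j*s),(255,255,255),1)
        if (y+j)%20==0: cv2.putText(im,str(y+j),(8,j*s+4),0,.35,(255,255,255),1)
    return im
a=crop("pics/top0.png",250,90,80,74,5);b=crop("pics/top0.png",380,180,60,66,5)
c=crop("pics/top0.png",270,190,60,60,5)
d=np.zeros((600,800,3),np.uint8)
def put(im,x,y): d[y:y+im.shape[0],x:x+im.shape[1]]=im[:600-y,:800-x]
put(crop("pics/top0.png",250,90,80,60,5),0,0);put(crop("pics/top0.png",380,180,60,60,5),400,0);put(crop("pics/top0.png",270,190,60,60,5),0,300)
put(crop("pics/side0.png",220,220,70,60,5),400,300)
cv2.imwrite("pics/m1.png",d)
d=np.zeros((600,800,3),np.uint8)
put(crop("pics/side0.png",310,150,60,50,6),0,0);put(crop("pics/side0.png",310,210,60,60,6),400,0)
cv2.imwrite("pics/m2.png",d[:370])
E
cat > h.py <<'E'
from plant import *
import numpy as np,cv2
from scipy.spatial.transform import Rotation as R
from scipy.optimize import least_squares
def rot(m): q=m["rotation"]; return R.from_quat([q[1],q[2],q[3],q[0]]).as_matrix()
M={n:camera_model(n) for n in("top","side")}
def proj(n,p):
    m=M[n]; c=(np.atleast_2d(p)-m["eye"])@rot(m); s=c[:,:2]/c[:,2:]
    s=s*(1+m["k1"]*(s**2).sum(1,keepdims=True))
    return s*[m["fx"],m["fy"]]+[m["cx"],m["cy"]]
def tri(ob):  # {cam:(u,v)}
    return least_squares(lambda p:np.concatenate([(proj(n,p)[0]-u) for n,u in ob.items()]),[.5,0,.1])
def atz(n,u,z):
    s=least_squares(lambda p:proj(n,[p[0],p[1],z])[0]-u,[.5,0]).x; return np.array([*s,z])
E
python3 -c "
from h import *
print(proj('top',[[0,0,0],[.177,.599,.22]]),proj('side',[.177,.599,.22]))"
```

```text
[[316.03275345 394.31289718]
 [ 66.88732452 348.22143397]] [[498.81081151 384.65001465]]
```

View pics/m1.png

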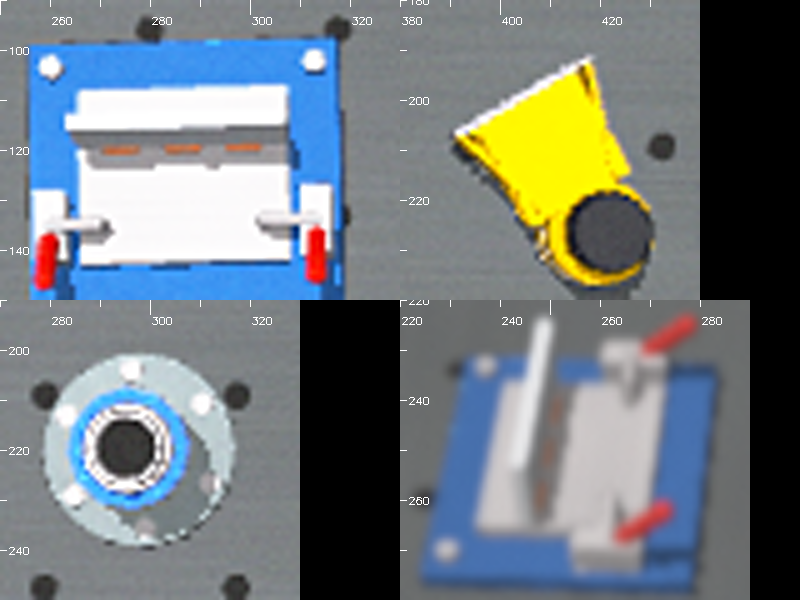

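View pics/m2.png

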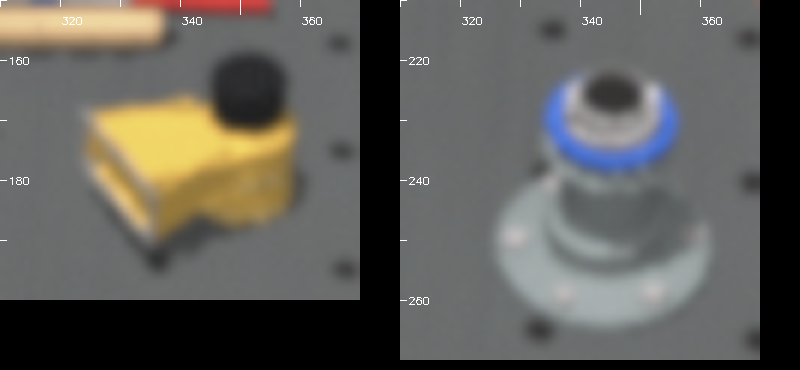

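Enlarged: boss top disc at top (421.4,226.0), mouth upper edge from (390.4,206.4) to (418,191), riser bore (294.8,219.0), seam middle dash (286.2,119.4). Side: bore (345,225.1), seam (249.4,249.6), boss top about (351.2,162.5).

```bash
python3 - <<'E'
from h import *
for k,o,z in [("boss",{"top":(421.4,226.),"side":(351.2,162.5)},.092),("riser",{"top":(294.8,219.),"side":(345,225.1)},.115),("seam",{"top":(286.2,119.4),"side":(249.4,249.6)},.023)]:
    r=tri(o); print(k,r.x.round(4),"res",r.fun.round(2),[ (n,atz(n,u,z).round(4)[:2]) for n,u in o.items()])
print("flange",atz("top",(297.6,219.5),.01).round(4))
a=atz("top",(390.4,206.4),.062);b=atz("top",(418,191.),.062);bo=atz("top",(421.4,226.),.092)
d=(a+b)/2-bo; e=a-b
print("mouth w",np.linalg.norm(e),"len",np.linalg.norm(d[:2]),"yaw",np.degrees(np.arctan2(d[1],d[0])),"yaw edge",np.degrees(np.arctan2(e[1],e[0]))-90)
# side mouth yaw: compare upper edge corners pred
y=np.arctan2(d[1],d[0])
for s in (1,-1):
  p=bo[:2]+.087*np.array([np.cos(y),np.sin(y)])+s*.042*np.array([-np.sin(y),np.cos(y)]); print("side pred",proj("side",[*p,.062]),proj("side",[*p,.026]),proj("top",[*p,.062]))
# boss outline in side: predicted extents
t=np.linspace(0,2*np.pi,73)
for z in(.061,.092):
  q=proj("side",np.c_[bo[0]+.022*np.cos(t),bo[1]+.022*np.sin(t),0*t+z]);print(q.min(0),q.max(0))
E
```

```text
boss [ 0.473  -0.2856  0.0871] res [-0.01  0.29 -0.38 -0.03] [('top', array([ 0.4738, -0.2848])), ('side', array([ 0.4719, -0.2791]))]
riser [0.4912 0.0541 0.1145] res [-0.01  0.32 -0.36 -0.03] [('top', array([0.492, 0.054])), ('side', array([0.4901, 0.0546]))]
seam [0.7769 0.0865 0.0238] res [ 0.01  0.29 -0.3  -0.05] [('top', array([0.7779, 0.0866])), ('side', array([0.7761, 0.086 ]))]
flange [0.4915 0.0535 0.01  ]
mouth w 0.08729565975166025 len 0.08546041282837055 yaw 28.85620108421203 yaw edge 29.14064845595125
side pred [[333.67125711 181.85465777]] [[333.35139689 189.87948028]] [[390.61084326 205.5527289 ]]
side pred [[322.79248479 168.04171117]] [[322.63202198 175.9968032 ]] [[417.24209201 190.86798917]]
[343.95745905 164.66657166] [356.44092704 172.38997236]
[344.35185299 157.6771005 ] [356.98474385 165.35636609]
```

Call:
{"fn": "move_arm", "kwargs": {
  "plan": [
    {"dx":0.32,"dy":-0.5,"dz":0.05,"rz":-100},
    {"dx":0.32,"dy":-0.5,"dz":0.05,"rz":-100},
    {"dx":0.32,"dy":-0.5,"dz":0.05,"rz":-100},
    {"dx":0.32,"dy":-0.5,"dz":0.05,"rz":-100},
    {"dx":0.32,"dy":-0.5,"dz":0.05,"rz":-100},
    {"dx":0.32,"dy":-0.5,"dz":0.05,"rz":-100},
    {"dx":0.32,"dy":-0.5,"dz":0.05,"rz":-100},
    {"dx":0.32,"dy":-0.5,"dz":0.05,"rz":-100},
    {"dx":0.32,"dy":-0.5,"dz":0.05,"rz":-100},
    {"dx":0.32,"dy":-0.5,"dz":0.05,"rz":-100},
    {"dx":0.32,"dy":-0.5,"dz":0.05,"rz":-100},
    {"dx":0.32,"dy":-0.5,"dz":0.05,"rz":-100},
    {"dx":0.296,"dy":-0.884,"dz":0.02,"rz":-134.6},
    {"dx":0.296,"dy":-0.884,"dz":0.02,"rz":-134.6},
    {"dx":0.296,"dy":-0.884,"dz":0.02,"rz":-134.6},
    {"dx":0.296,"dy":-0.884,"dz":0.02,"rz":-134.6},
    {"dx":0.296,"dy":-0.884,"dz":0.02,"rz":-134.6},
    {"dx":0.296,"dy":-0.884,"dz":0.02,"rz":-134.6},
    {"dx":0.296,"dy":-0.884,"dz":0.02,"rz":-134.6},
    {"dx":0.296,"dy":-0.884,"dz":0.02,"rz":-134.6}
  ]
}}

```text
validation failed for argument at $.pl...
```

Call:
{"fn": "move_arm", "kwargs": {
  "plan": [
    {"dx":0.05,"dy":-0.08,"dz":0.01,"rx":0,"ry":0,"rz":-8,"claw":0.087}
  ]
}}

```text
clock: 0.2
ee_pos: [0.2015, 0.5595, 0.2251]
tool_rot: [0.001, 0.977, -0.211, 0.0]
force: [1.5, -0.6, -0.4]
width: 0.0873
grip_force: 0.0
```

Call:
{"fn": "move_arm", "kwargs": {
  "plan": [
    {"dx":0.3,"dy":-0.46,"dz":0.04,"rx":0,"ry":0,"rz":-90,"claw":0.087},
    {"dx":0.3,"dy":-0.46,"dz":0.04,"rx":0,"ry":0,"rz":-90,"claw":0.087},
    {"dx":0.3,"dy":-0.46,"dz":0.04,"rx":0,"ry":0,"rz":-90,"claw":0.087},
    {"dx":0.3,"dy":-0.46,"dz":0.04,"rx":0,"ry":0,"rz":-90,"claw":0.087},
    {"dx":0.3,"dy":-0.46,"dz":0.04,"rx":0,"ry":0,"rz":-90,"claw":0.087},
    {"dx":0.3,"dy":-0.46,"dz":0.04,"rx":0,"ry":0,"rz":-90,"claw":0.087},
    {"dx":0.3,"dy":-0.46,"dz":0.04,"rx":0,"ry":0,"rz":-90,"claw":0.087},
    {"dx":0.3,"dy":-0.46,"dz":0.04,"rx":0,"ry":0,"rz":-90,"claw":0.087},
    {"dx":0.3,"dy":-0.46,"dz":0.04,"rx":0,"ry":0,"rz":-90,"claw":0.087},
    {"dx":0.3,"dy":-0.46,"dz":0.04,"rx":0,"ry":0,"rz":-90,"claw":0.087},
    {"dx":0.3,"dy":-0.46,"dz":0.04,"rx":0,"ry":0,"rz":-90,"claw":0.087},
    {"dx":0.27,"dy":-0.842,"dz":0,"rx":0,"ry":0,"rz":-126.6,"claw":0.087},
    {"dx":0.27,"dy":-0.842,"dz":0,"rx":0,"ry":0,"rz":-126.6,"claw":0.087},
    {"dx":0.27,"dy":-0.842,"dz":0,"rx":0,"ry":0,"rz":-126.6,"claw":0.087},
    {"dx":0.27,"dy":-0.842,"dz":0,"rx":0,"ry":0,"rz":-126.6,"claw":0.087},
    {"dx":0.27,"dy":-0.842,"dz":0,"rx":0,"ry":0,"rz":-126.6,"claw":0.087},
    {"dx":0.27,"dy":-0.842,"dz":0,"rx":0,"ry":0,"rz":-126.6,"claw":0.087},
    {"dx":0.27,"dy":-0.842,"dz":0,"rx":0,"ry":0,"rz":-126.6,"claw":0.087},
    {"dx":0.27,"dy":-0.842,"dz":0,"rx":0,"ry":0,"rz":-126.6,"claw":0.087},
    {"dx":0.27,"dy":-0.842,"dz":0,"rx":0,"ry":0,"rz":-126.6,"claw":0.087}
  ]
}}

```text
clock: 2.2
ee_pos: [0.4718, -0.2881, 0.2261]
tool_rot: [-0.001, -0.247, 0.969, 0.001]
force: [0.5, 0.8, -0.1]
width: 0.0871
grip_force: 0.0
```

Call:
{"fn": "move_arm", "kwargs": {
  "plan": [
    {"dx":0,"dy":0,"dz":-0.05,"rx":0,"ry":0,"rz":0,"claw":0.087},
    {"dx":0,"dy":0,"dz":-0.1,"rx":0,"ry":0,"rz":0,"claw":0.087},
    {"dx":0,"dy":0,"dz":-0.12,"rx":0,"ry":0,"rz":0,"claw":0.087},
    {"dx":0,"dy":0,"dz":-0.12,"rx":0,"ry":0,"rz":0,"claw":0.087},
    {"dx":0,"dy":0,"dz":-0.12,"rx":0,"ry":0,"rz":0,"claw":0.087}
  ]
}}

```text
clock: 2.7
ee_pos: [0.4738, -0.2846, 0.1085]
tool_rot: [0.0, -0.251, 0.968, -0.0]
force: [0.4, -0.2, -0.1]
width: 0.0869
grip_force: 0.0
```

```bash
python3 - <<'E'
from h import *
o=observe(); print(o["ee_pos"].round(4),o["qpos"].round(3),o["force"].round(2))
a=grab_frame("top")[180:260,370:470]; b=grab_frame("side")[130:210,300:400]
cv2.imwrite("pics/g1.png",np.hstack([cv2.resize(x,None,fx=4,fy=4,interpolation=cv2.INTER_CUBIC) for x in(a,b)]))
E
```

```text
[ 0.4738 -0.2846  0.1085] [-0.247  0.374 -0.326  0.001 -0.87  -0.817] [ 0.39 -0.19 -0.07]
```

View pics/g1.png

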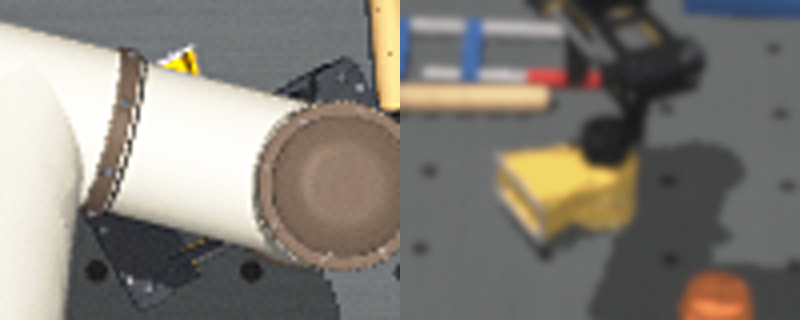

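The arm hides the nozzle from above; side shows the boss (crop 605,140) under the fingers with the grip axis over it. Descending and closing.

Call:
{"fn": "move_arm", "kwargs": {
  "plan": [
    {"dx":0,"dy":0,"dz":-0.025,"rx":0,"ry":0,"rz":0,"claw":0.087},
    {"dx":0,"dy":0,"dz":-0.0445,"rx":0,"ry":0,"rz":0,"claw":0.087},
    {"dx":0,"dy":0,"dz":-0.0445,"rx":0,"ry":0,"rz":0,"claw":0.087},
    {"dx":0,"dy":0,"dz":-0.0445,"rx":0,"ry":0,"rz":0,"claw":0.087}
  ]
}}

```text
clock: 3.2
ee_pos: [0.4742, -0.285, 0.0649]
tool_rot: [0.001, -0.25, 0.968, -0.001]
force: [0.4, 0.7, 0.5]
width: 0.0869
grip_force: 0.0
```

Call:
{"fn": "move_arm", "kwargs": {
  "plan": [
    {"dx":0,"dy":0,"dz":0,"rx":0,"ry":0,"rz":0,"claw":0.06},
    {"dx":0,"dy":0,"dz":0,"rx":0,"ry":0,"rz":0,"claw":0.05},
    {"dx":0,"dy":0,"dz":0,"rx":0,"ry":0,"rz":0,"claw":0.03},
    {"dx":0,"dy":0,"dz":0,"rx":0,"ry":0,"rz":0,"claw":0.03},
    {"dx":0,"dy":0,"dz":0,"rx":0,"ry":0,"rz":0,"claw":0.03},
    {"dx":0,"dy":0,"dz":0,"rx":0,"ry":0,"rz":0,"claw":0.03},
    {"dx":0,"dy":0,"dz":0,"rx":0,"ry":0,"rz":0,"claw":0.03}
  ]
}}

```text
clock: 3.9
ee_pos: [0.4732, -0.2848, 0.0633]
tool_rot: [-0.0, -0.25, 0.968, -0.0]
force: [-0.1, -0.1, 1.2]
width: 0.0432
grip_force: 30.0
```

Call:
{"fn": "move_arm", "kwargs": {
  "plan": [
    {"dx":0,"dy":0,"dz":0.01,"rx":0,"ry":0,"rz":0,"claw":0.03},
    {"dx":0,"dy":0,"dz":0.03,"rx":0,"ry":0,"rz":0,"claw":0.03},
    {"dx":0,"dy":0,"dz":0.06,"rx":0,"ry":0,"rz":0,"claw":0.03},
    {"dx":0,"dy":0,"dz":0.1,"rx":0,"ry":0,"rz":0,"claw":0.03},
    {"dx":0,"dy":0.01,"dz":0.14,"rx":0,"ry":0,"rz":7,"claw":0.03},
    {"dx":0.002,"dy":0.03,"dz":0.16,"rx":0,"ry":0,"rz":14,"claw":0.03},
    {"dx":0.004,"dy":0.06,"dz":0.16,"rx":0,"ry":0,"rz":21,"claw":0.03},
    {"dx":0.006,"dy":0.09,"dz":0.16,"rx":0,"ry":0,"rz":28,"claw":0.03},
    {"dx":0.008,"dy":0.12,"dz":0.16,"rx":0,"ry":0,"rz":35,"claw":0.03},
    {"dx":0.009,"dy":0.15,"dz":0.16,"rx":0,"ry":0,"rz":42,"claw":0.03},
    {"dx":0.01,"dy":0.18,"dz":0.16,"rx":0,"ry":0,"rz":49,"claw":0.03},
    {"dx":0.011,"dy":0.21,"dz":0.16,"rx":0,"ry":0,"rz":56,"claw":0.03},
    {"dx":0.012,"dy":0.24,"dz":0.16,"rx":0,"ry":0,"rz":63,"claw":0.03},
    {"dx":0.014,"dy":0.27,"dz":0.16,"rx":0,"ry":0,"rz":70,"claw":0.03},
    {"dx":0.016,"dy":0.3,"dz":0.16,"rx":0,"ry":0,"rz":77,"claw":0.03},
    {"dx":0.017,"dy":0.32,"dz":0.16,"rx":0,"ry":0,"rz":84,"claw":0.03},
    {"dx":0.018,"dy":0.335,"dz":0.16,"rx":0,"ry":0,"rz":91,"claw":0.03},
    {"dx":0.018,"dy":0.339,"dz":0.16,"rx":0,"ry":0,"rz":98,"claw":0.03},
    {"dx":0.018,"dy":0.339,"dz":0.16,"rx":0,"ry":0,"rz":105,"claw":0.03},
    {"dx":0.018,"dy":0.339,"dz":0.16,"rx":0,"ry":0,"rz":105,"claw":0.03}
  ]
}}

```text
clock: 5.9
ee_pos: [0.4906, 0.0545, 0.2234]
tool_rot: [0.0, 0.92, -0.391, -0.0]
force: [0.3, 0.1, -2.5]
width: 0.0435
grip_force: 30.0
```

Call:
{"fn": "move_arm", "kwargs": {
  "plan": [
    {"dx":0,"dy":0,"dz":0,"rx":0,"ry":0,"rz":7,"claw":0.03},
    {"dx":0,"dy":0,"dz":0,"rx":0,"ry":0,"rz":14,"claw":0.03},
    {"dx":0,"dy":0,"dz":0,"rx":0,"ry":0,"rz":21,"claw":0.03},
    {"dx":0,"dy":0,"dz":0,"rx":0,"ry":0,"rz":28,"claw":0.03},
    {"dx":0,"dy":0,"dz":0,"rx":0,"ry":0,"rz":35,"claw":0.03},
    {"dx":0,"dy":0,"dz":0,"rx":0,"ry":0,"rz":42,"claw":0.03},
    {"dx":0,"dy":0,"dz":0,"rx":0,"ry":0,"rz":49,"claw":0.03},
    {"dx":0,"dy":0,"dz":0,"rx":0,"ry":0,"rz":56,"claw":0.03},
    {"dx":0,"dy":0,"dz":0,"rx":0,"ry":0,"rz":63,"claw":0.03},
    {"dx":0,"dy":0,"dz":0,"rx":0,"ry":0,"rz":70,"claw":0.03},
    {"dx":0,"dy":0,"dz":0,"rx":0,"ry":0,"rz":77,"claw":0.03},
    {"dx":0,"dy":0,"dz":0,"rx":0,"ry":0,"rz":84,"claw":0.03},
    {"dx":0,"dy":0,"dz":0,"rx":0,"ry":0,"rz":91,"claw":0.03},
    {"dx":0,"dy":0,"dz":0,"rx":0,"ry":0,"rz":98.5,"claw":0.03},
    {"dx":0,"dy":0,"dz":0,"rx":0,"ry":0,"rz":98.5,"claw":0.03},
    {"dx":0,"dy":0,"dz":0,"rx":0,"ry":0,"rz":98.5,"claw":0.03},
    {"dx":0,"dy":0,"dz":0,"rx":0,"ry":0,"rz":98.5,"claw":0.03}
  ]
}}

```text
clock: 7.6
ee_pos: [0.491, 0.0542, 0.2233]
tool_rot: [-0.0, 0.898, 0.441, -0.0]
force: [-0.6, -0.1, -2.5]
width: 0.0432
grip_force: 30.0
```

```bash
cat > v.py <<'E'
from h import *
import sys
def cr(im,x,y,w,h,s): return cv2.resize(im[y:y+h,x:x+w],None,fx=s,fy=s,interpolation=cv2.INTER_CUBIC)
o=observe(); q=o["tool_rot"]; print(o["clock"],o["ee_pos"].round(4),o["qpos"].round(3),o["force"].round(2),o["moment"].round(3),o["width"],"psi",np.degrees(2*np.arctan2(q[2],q[1])))
n=sys.argv[1]
t=grab_frame("top");s=grab_frame("side")
np.save(f"pics/{n}.npy",np.stack([t,s]))
cv2.imwrite(f"pics/{n}.png",np.hstack([cr(t,255,170,90,90,4),cr(s,300,190,80,75,5)[:360]]))
E
python3 v.py r1
```

```text
7.6 [0.491  0.0542 0.2233] [ 0.439  0.16  -0.303 -0.    -1.108  2.044] [-0.57 -0.15 -2.49] [-0.078 -0.106  0.006] 0.04317952164066844 psi 52.30085896149276
```

View pics/r1.png

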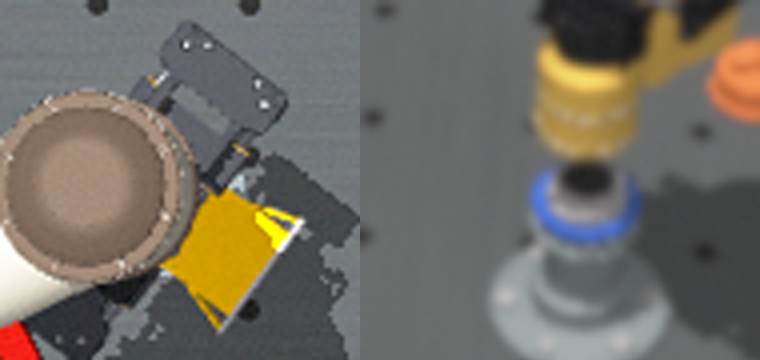

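```bash
python3 - <<'E'
from h import *
t,s=np.load("pics/r1.npy")
def ext(mask,rows):
    return [(r,)+tuple(np.flatnonzero(mask[r])[[0,-1]]) for r in rows if mask[r].any()]
hs=cv2.cvtColor(s,cv2.COLOR_BGR2HSV); win=np.zeros(s.shape[:2],bool); win[190:265,325:356+8]=1
yel=(hs[...,0]>15)&(hs[...,0]<35)&(hs[...,1]>110)&win
blu=(hs[...,0]>100)&(hs[...,0]<125)&(hs[...,1]>130)&win
print("yel",ext(yel,range(202,222,2))); print("blu",ext(blu,range(224,240,2)))
tt=np.linspace(0,2*np.pi,181)
def circ(n,c,r,z): return proj(n,np.c_[c[0]+r*np.cos(tt),c[1]+r*np.sin(tt),0*tt+z])
rim=.2233-.0633
for nm,c,r,z in[("collar rim",(.491,.0542),.029,rim),("collar top",(.491,.0542),.029,rim+.034),("seal",(.4912,.0541),.031,.099),("seal bot",(.4912,.0541),.031,.085)]:
    q=circ("side",c,r,z); print(nm,q.min(0).round(1),q.max(0).round(1))
a=atz("top",(329.9,225.),rim+.062);b=atz("top",(309.4,251.9),rim+.062)
e=b-a; y=np.degrees(np.arctan2(e[1],e[0]))+90; m=(a+b)/2
print("w",np.linalg.norm(e),"yaw edge",y); 
for yy in(y,-127.7): print("axis by mouth",m[:2]-.087*np.array([np.cos(np.radians(yy)),np.sin(np.radians(yy))]))
E
```

```text
yel [(202, np.int64(336), np.int64(363)), (204, np.int64(336), np.int64(361)), (206, np.int64(336), np.int64(359)), (208, np.int64(337), np.int64(354)), (210, np.int64(337), np.int64(354)), (212, np.int64(336), np.int64(350)), (214, np.int64(336), np.int64(354)), (216, np.int64(337), np.int64(353)), (218, np.int64(340), np.int64(351)), (220, np.int64(343), np.int64(347))]
blu [(226, np.int64(336), np.int64(336)), (228, np.int64(335), np.int64(336)), (230, np.int64(335), np.int64(355)), (232, np.int64(336), np.int64(354)), (234, np.int64(337), np.int64(353)), (236, np.int64(339), np.int64(351))]
collar rim [335.3 207. ] [355.5 220.9]
collar top [335.7 198.3] [356.2 212.2]
seal [333.9 221.5] [354.8 236.3]
seal bot [333.8 224.8] [354.6 239.7]
w 0.0822126508327563 yaw edge 232.68533207025877
axis by mouth [0.49659524 0.05473804]
axis by mouth [0.49705939 0.05438179]
```

Held at 0.25 kg, mouth edge at crop (302,222)-(220,330), i.e. yaw ≈ -127.5°; in side the collar (crop 537–637) stands over the seal (530–640). I'll lower to just above the pipe end and measure relative alignment subpixel.

Call:
{"fn": "move_arm", "kwargs": {
  "plan": [
    {"dx":0,"dy":0,"dz":-0.015,"rx":0,"ry":0,"rz":0,"claw":0.03},
    {"dx":0,"dy":0,"dz":-0.03,"rx":0,"ry":0,"rz":0,"claw":0.03},
    {"dx":0,"dy":0,"dz":-0.039,"rx":0,"ry":0,"rz":0,"claw":0.03},
    {"dx":0,"dy":0,"dz":-0.039,"rx":0,"ry":0,"rz":0,"claw":0.03},
    {"dx":0,"dy":0,"dz":-0.039,"rx":0,"ry":0,"rz":0,"claw":0.03}
  ]
}}

```text
clock: 8.2
ee_pos: [0.4915, 0.0543, 0.1847]
tool_rot: [0.0, 0.897, 0.442, 0.0]
force: [0.2, 0.0, -2.5]
width: 0.0435
grip_force: 30.0
```

```bash
python3 v.py r2; python3 - <<'E'
from h import *
t,s=np.load("pics/r2.npy"); s0=cv2.imread("pics/side0.png"); t0=cv2.imread("pics/top0.png")
def sat(i): i=i.astype(float); return i.max(2)-i.min(2)
def cross(v,x0,thr):
    i=np.flatnonzero(v>thr)
    if len(i)<3: return None
    a,b=i[0],i[-1]
    if a==0 or b==len(v)-1: return None
    return round(x0+a-(v[a]-thr)/(v[a]-v[a-1]),2),round(x0+b+(v[b]-thr)/(v[b]-v[b+1]),2)
S=sat(s)
print("now collar (sat)"); 
for r in range(212,232): c=cross(S[r,325:362],325,50); print(r,c,c and round(sum(c)/2,2),end="; ")
print("\nseal side0")
S=sat(s0)
for r in range(226,240): c=cross(S[r,325:366],325,50); print(r,c,c and round(sum(c)/2,2),end="; ")
print("\nseal top0")
T=sat(t0)
m=(T[200:240,275:318]>70).astype(np.uint8); m=cv2.morphologyEx(m,cv2.MORPH_OPEN,np.ones((2,2)))
cn=max(cv2.findContours(m,0,1)[0],key=cv2.contourArea); print(cv2.fitEllipse(cn))
g=t0.max(2).astype(float)
for nm,img,x,y in(("bore top",t0,285,209),("bore side",s0,333,214)):
    g=255-img[y:y+22,x:x+24].max(2).astype(float); m=(g>150).astype(np.uint8); n,l,st,ce=cv2.connectedComponentsWithStats(m); k=1+np.argmax(st[1:,4]); print(nm,st[k],ce[k]+[x,y])
rim=observe()["ee_pos"][2]-.0633; tt=np.linspace(0,2*np.pi,181)
def circ(n,c,r,z): return proj(n,np.c_[c[0]+r*np.cos(tt),c[1]+r*np.sin(tt),0*tt+z])
for nm,n,c,r,z in[("collar rim","side",(.491,.0542),.029,rim),("seal","side",(.4912,.0541),.031,.099),("seal top","top",(.4912,.0541),.031,.099),("bore","top",(.4912,.0541),.018,.115),("bore","side",(.4912,.0541),.018,.115)]:
    q=circ(n,c,r,z); print(nm,n,q.min(0).round(2),q.max(0).round(2),((q.min(0)+q.max(0))/2).round(2))
E
```

```text
8.2 [0.4915 0.0543 0.1847] [ 4.390e-01  1.960e-01 -3.630e-01  1.000e-03 -1.012e+00  2.047e+00] [ 0.15  0.02 -2.49] [-0.067 -0.088  0.063] 0.04348102440451585 psi 52.46305921025224
now collar (sat)
212 None None; 213 None None; 214 None None; 215 (np.float64(334.35), np.float64(359.6)) 346.98; 216 (np.float64(334.44), np.float64(358.19)) 346.32; 217 (np.float64(334.53), np.float64(354.33)) 344.43; 218 (np.float64(334.61), np.float64(353.85)) 344.23; 219 (np.float64(334.7), np.float64(353.54)) 344.12; 220 (np.float64(334.67), np.float64(353.38)) 344.02; 221 (np.float64(334.46), np.float64(353.39)) 343.92; 222 (np.float64(334.35), np.float64(353.44)) 343.9; 223 (np.float64(334.41), np.float64(353.44)) 343.92; 224 (np.float64(334.51), np.float64(353.28)) 343.9; 225 (np.float64(334.79), np.float64(352.84)) 343.82; 226 (np.float64(335.82), np.float64(352.32)) 344.07; 227 (np.float64(336.74), np.float64(351.75)) 344.24; 228 (np.float64(333.7), np.float64(351.0)) 342.35; 229 (np.float64(333.36), np.float64(355.31)) 344.34; 230 (np.float64(333.36), np.float64(355.45)) 344.4; 231 (np.float64(3
[... 567 characters left out ...]
5.1; 236 (np.float64(337.52), np.float64(352.69)) 345.1; 237 (np.float64(339.13), np.float64(350.84)) 344.98; 238 (np.float64(342.38), np.float64(347.86)) 345.12; 239 None None; 
seal top0
((21.2856388092041, 20.19356918334961), (23.181259155273438, 23.32676124572754), 179.9130096435547)
bore top [  5   5  11  11 102] [294.81372549 219.02941176]
bore side [ 8  7  9  8 54] [345.05555556 224.88888889]
collar rim side [334.91 216.49] [354.7  230.38] [344.81 223.44]
seal side [333.92 221.49] [354.85 236.35] [344.38 228.92]
seal top top [283.65 207.8 ] [306.74 230.94] [295.2  219.37]
bore top [287.99 212.51] [301.55 226.11] [294.77 219.31]
bore side [338.51 220.69] [350.75 229.31] [344.63 225.  ]
```

View pics/r2.png

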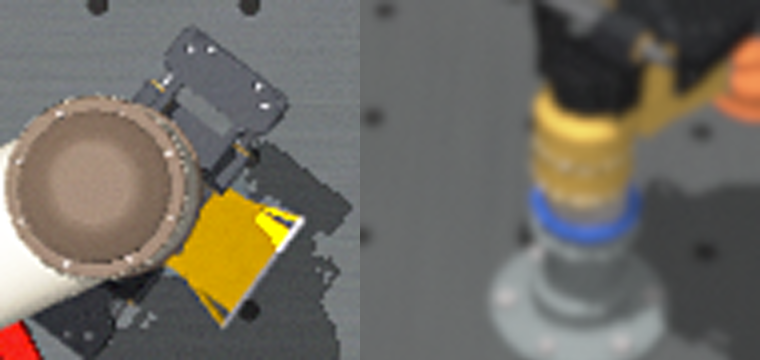

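Side: collar (left edge ~334.5) sits over the seal within about a pixel; top confirms the yaw. Now lower in small guarded steps and feel.

Call:
{"fn": "move_arm", "kwargs": {
  "plan": [
    {"dx":0,"dy":0,"dz":-0.004,"rx":0,"ry":0,"rz":0,"claw":0.03},
    {"dx":0,"dy":0,"dz":-0.008,"rx":0,"ry":0,"rz":0,"claw":0.03},
    {"dx":0,"dy":0,"dz":-0.01,"rx":0,"ry":0,"rz":0,"claw":0.03},
    {"dx":0,"dy":0,"dz":-0.01,"rx":0,"ry":0,"rz":0,"claw":0.03}
  ]
}}

```text
clock: 8.7
ee_pos: [0.4907, 0.0541, 0.1738]
tool_rot: [-0.0, 0.897, 0.442, -0.001]
force: [-1.1, 0.4, -2.4]
width: 0.0434
grip_force: 30.0
```

Call:
{"fn": "move_arm", "kwargs": {
  "plan": [
    {"dx":0,"dy":0,"dz":-0.001,"rx":0,"ry":0,"rz":0,"claw":0.03},
    {"dx":0,"dy":0,"dz":-0.0015,"rx":0,"ry":0,"rz":0,"claw":0.03},
    {"dx":0,"dy":0,"dz":-0.0015,"rx":0,"ry":0,"rz":0,"claw":0.03}
  ]
}}

```text
clock: 9.0
ee_pos: [0.4909, 0.0542, 0.1729]
tool_rot: [0.0, 0.897, 0.442, -0.0]
force: [-1.3, 0.1, -0.3]
width: 0.0434
grip_force: 30.0
```

Call:
{"fn": "move_arm", "kwargs": {
  "plan": [
    {"dx":0,"dy":0,"dz":-0.001,"rx":0,"ry":0,"rz":0,"claw":0.03},
    {"dx":0,"dy":0,"dz":-0.0015,"rx":0,"ry":0,"rz":0,"claw":0.03},
    {"dx":0,"dy":0,"dz":-0.0015,"rx":0,"ry":0,"rz":0,"claw":0.03}
  ]
}}

```text
clock: 9.3
ee_pos: [0.4905, 0.0542, 0.1709]
tool_rot: [-0.0, 0.897, 0.442, -0.001]
force: [-2.3, -0.4, -0.6]
width: 0.0439
grip_force: 30.0
```

Contact with a −x side force at rim ≈ 0.108: the nozzle is too far in +x (as the cameras hinted). Lift slightly and shift −x.

Call:
{"fn": "move_arm", "kwargs": {
  "plan": [
    {"dx":0,"dy":0,"dz":0.004,"rx":0,"ry":0,"rz":0,"claw":0.03},
    {"dx":-0.0015,"dy":0,"dz":0.004,"rx":0,"ry":0,"rz":0,"claw":0.03},
    {"dx":-0.0015,"dy":0,"dz":0.004,"rx":0,"ry":0,"rz":0,"claw":0.03},
    {"dx":-0.0015,"dy":0,"dz":0.002,"rx":0,"ry":0,"rz":0,"claw":0.03},
    {"dx":-0.0015,"dy":0,"dz":0,"rx":0,"ry":0,"rz":0,"claw":0.03},
    {"dx":-0.0015,"dy":0,"dz":0,"rx":0,"ry":0,"rz":0,"claw":0.03}
  ]
}}

```text
clock: 9.9
ee_pos: [0.4894, 0.0542, 0.1708]
tool_rot: [-0.0, 0.897, 0.442, -0.0]
force: [0.9, 0.0, -2.3]
width: 0.0433
grip_force: 30.0
```

```bash
cat > o.py <<'E'
from h import *
o=observe(); q=o["tool_rot"]; print(o["clock"],o["ee_pos"].round(4),"rim",round(o["ee_pos"][2]-.0633,4),"F",o["force"].round(2),"M",o["moment"].round(3),"w",round(o["width"],4),"q6",o["qpos"][5].round(3),"psi",np.degrees(2*np.arctan2(q[2],q[1])).round(2))
E
python3 o.py
```

```text
9.9 [0.4894 0.0542 0.1708] rim 0.1075 F [ 0.92  0.04 -2.34] M [-0.09  -0.01  -0.003] w 0.0433 q6 2.046 psi 52.46
```

Call:
{"fn": "move_arm", "kwargs": {
  "plan": [
    {"dx":0,"dy":0,"dz":-0.001,"rx":0,"ry":0,"rz":0,"claw":0.03},
    {"dx":0,"dy":0,"dz":-0.002,"rx":0,"ry":0,"rz":0,"claw":0.03},
    {"dx":0,"dy":0,"dz":-0.002,"rx":0,"ry":0,"rz":0,"claw":0.03}
  ]
}}

```text
clock: 10.2
ee_pos: [0.4896, 0.0543, 0.1691]
tool_rot: [0.0, 0.897, 0.442, -0.0]
force: [0.4, -0.3, -2.5]
width: 0.0433
grip_force: 30.0
```

```bash
python3 o.py
```

```text
10.2 [0.4896 0.0543 0.1691] rim 0.1058 F [ 0.45 -0.34 -2.51] M [-0.042 -0.06   0.004] w 0.0433 q6 2.046 psi 52.47
```

Clear now: free at rim 0.106 with no side force. Continue lowering.

Call:
{"fn": "move_arm", "kwargs": {
  "plan": [
    {"dx":0,"dy":0,"dz":-0.001,"rx":0,"ry":0,"rz":0,"claw":0.03},
    {"dx":0,"dy":0,"dz":-0.0015,"rx":0,"ry":0,"rz":0,"claw":0.03},
    {"dx":0,"dy":0,"dz":-0.0015,"rx":0,"ry":0,"rz":0,"claw":0.03}
  ]
}}

```text
clock: 10.5
ee_pos: [0.4896, 0.0543, 0.1677]
tool_rot: [-0.0, 0.897, 0.442, -0.0]
force: [-0.3, 0.4, -1.6]
width: 0.0429
grip_force: 30.0
```

Call:
{"fn": "move_arm", "kwargs": {
  "plan": [
    {"dx":0,"dy":0,"dz":-0.001,"rx":0,"ry":0,"rz":0,"claw":0.03},
    {"dx":0,"dy":0,"dz":-0.0015,"rx":0,"ry":0,"rz":0,"claw":0.03},
    {"dx":0,"dy":0,"dz":-0.0015,"rx":0,"ry":0,"rz":0,"claw":0.03}
  ]
}}

```text
clock: 10.8
ee_pos: [0.4896, 0.0543, 0.1662]
tool_rot: [0.0, 0.897, 0.442, -0.0]
force: [0.6, -0.2, -3.0]
width: 0.0432
grip_force: 30.0
```

```bash
python3 o.py
```

```text
10.8 [0.4896 0.0543 0.1662] rim 0.1029 F [ 0.6  -0.18 -3.02] M [-0.105 -0.044 -0.005] w 0.0432 q6 2.046 psi 52.47
```

Call:
{"fn": "move_arm", "kwargs": {
  "plan": [
    {"dx":0,"dy":0,"dz":-0.001,"rx":0,"ry":0,"rz":0,"claw":0.03},
    {"dx":0,"dy":0,"dz":-0.001,"rx":0,"ry":0,"rz":0,"claw":0.03}
  ]
}}

```text
clock: 11.0
ee_pos: [0.4899, 0.0543, 0.1658]
tool_rot: [0.0, 0.897, 0.442, 0.0]
force: [-0.3, 1.2, -0.2]
width: 0.0434
grip_force: 30.0
```

Call:
{"fn": "move_arm", "kwargs": {
  "plan": [
    {"dx":0,"dy":0,"dz":-0.001,"rx":0,"ry":0,"rz":0,"claw":0.03},
    {"dx":0,"dy":0,"dz":-0.001,"rx":0,"ry":0,"rz":0,"claw":0.03}
  ]
}}

```text
clock: 11.2
ee_pos: [0.4901, 0.0545, 0.1656]
tool_rot: [0.0, 0.897, 0.442, 0.001]
force: [-2.7, 1.5, 6.3]
width: 0.0433
grip_force: 30.0
```

```bash
python3 o.py
```

```text
11.2 [0.4901 0.0545 0.1656] rim 0.1023 F [-2.66  1.54  6.33] M [ 0.258  0.845 -0.044] w 0.0433 q6 2.046 psi 52.5
```

Landed: rim ≈ 0.1025, on the ribs (below 103.5). Ease the pressure by 0.8 mm and begin turning clockwise with the lead (0.0419 mm/deg).

Call:
{"fn": "move_arm", "kwargs": {
  "plan": [
    {"dx":-0.0003,"dy":0,"dz":0.0008,"rx":0,"ry":0,"rz":0,"claw":0.03},
    {"dx":-0.0003,"dy":0,"dz":0.0007,"rx":0,"ry":0,"rz":-2.5,"claw":0.03},
    {"dx":-0.0003,"dy":0,"dz":0.0006,"rx":0,"ry":0,"rz":-5,"claw":0.03},
    {"dx":-0.0003,"dy":0,"dz":0.0005,"rx":0,"ry":0,"rz":-7.5,"claw":0.03},
    {"dx":-0.0003,"dy":0,"dz":0.0004,"rx":0,"ry":0,"rz":-10,"claw":0.03},
    {"dx":-0.0003,"dy":0,"dz":0.0003,"rx":0,"ry":0,"rz":-12.5,"claw":0.03},
    {"dx":-0.0003,"dy":0,"dz":0.0002,"rx":0,"ry":0,"rz":-15,"claw":0.03},
    {"dx":-0.0003,"dy":0,"dz":0.0001,"rx":0,"ry":0,"rz":-17.5,"claw":0.03},
    {"dx":-0.0003,"dy":0,"dz":0,"rx":0,"ry":0,"rz":-20,"claw":0.03}
  ]
}}

```text
clock: 12.1
ee_pos: [0.4887, 0.0543, 0.1647]
tool_rot: [-0.0, 0.96, 0.279, -0.001]
force: [-4.1, 0.7, 4.0]
width: 0.0433
grip_force: 30.0
```

```bash
python3 o.py
```

```text
12.1 [0.4887 0.0543 0.1647] rim 0.1014 F [-4.08  0.67  4.  ] M [0.39  1.161 0.069] w 0.0433 q6 1.695 psi 32.38
```

Call:
{"fn": "move_arm", "kwargs": {
  "plan": [
    {"dx":-0.0005,"dy":0,"dz":0.0003,"rx":0,"ry":0,"rz":-1,"claw":0.03},
    {"dx":-0.001,"dy":0,"dz":0.0003,"rx":0,"ry":0,"rz":-3,"claw":0.03},
    {"dx":-0.001,"dy":0,"dz":0.0002,"rx":0,"ry":0,"rz":-5,"claw":0.03},
    {"dx":-0.001,"dy":0,"dz":0.0001,"rx":0,"ry":0,"rz":-7.5,"claw":0.03},
    {"dx":-0.001,"dy":0,"dz":0,"rx":0,"ry":0,"rz":-10,"claw":0.03},
    {"dx":-0.001,"dy":0,"dz":-0.0001,"rx":0,"ry":0,"rz":-12.5,"claw":0.03}
  ]
}}

```text
clock: 12.7
ee_pos: [0.4882, 0.0545, 0.1642]
tool_rot: [-0.0, 0.985, 0.173, -0.0]
force: [-2.5, 2.0, 3.1]
width: 0.0431
grip_force: 30.0
```

```bash
python3 o.py
```

```text
12.7 [0.4882 0.0545 0.1642] rim 0.1009 F [-2.53  2.01  3.11] M [0.444 0.773 0.023] w 0.0431 q6 1.476 psi 19.89
```

Call:
{"fn": "move_arm", "kwargs": {
  "plan": [
    {"dx":-0.0005,"dy":0.0004,"dz":0.0002,"rx":0,"ry":0,"rz":-2.5,"claw":0.03},
    {"dx":-0.0008,"dy":0.0006,"dz":0.0001,"rx":0,"ry":0,"rz":-5,"claw":0.03},
    {"dx":-0.0008,"dy":0.0006,"dz":0,"rx":0,"ry":0,"rz":-7.5,"claw":0.03},
    {"dx":-0.0008,"dy":0.0006,"dz":-0.0001,"rx":0,"ry":0,"rz":-10,"claw":0.03},
    {"dx":-0.0008,"dy":0.0006,"dz":-0.0002,"rx":0,"ry":0,"rz":-12.5,"claw":0.03},
    {"dx":-0.0008,"dy":0.0006,"dz":-0.0003,"rx":0,"ry":0,"rz":-15,"claw":0.03},
    {"dx":-0.0008,"dy":0.0006,"dz":-0.0004,"rx":0,"ry":0,"rz":-17.5,"claw":0.03},
    {"dx":-0.0008,"dy":0.0006,"dz":-0.0005,"rx":0,"ry":0,"rz":-20,"claw":0.03}
  ]
}}

```text
clock: 13.5
ee_pos: [0.4877, 0.0551, 0.1634]
tool_rot: [-0.0, 1.0, -0.001, 0.0]
force: [-1.8, 0.6, 0.3]
width: 0.0436
grip_force: 30.0
```

```bash
python3 o.py
```

```text
13.5 [0.4877 0.0551 0.1634] rim 0.1001 F [-1.8   0.64  0.28] M [0.326 0.273 0.053] w 0.0436 q6 1.125 psi -0.12
```

Call:
{"fn": "move_arm", "kwargs": {
  "plan": [
    {"dx":-0.0002,"dy":0.0001,"dz":-0.0001,"rx":0,"ry":0,"rz":-2.5,"claw":0.03},
    {"dx":-0.0004,"dy":0.0002,"dz":-0.0002,"rx":0,"ry":0,"rz":-5,"claw":0.03},
    {"dx":-0.0004,"dy":0.0002,"dz":-0.0003,"rx":0,"ry":0,"rz":-7.5,"claw":0.03},
    {"dx":-0.0004,"dy":0.0002,"dz":-0.0004,"rx":0,"ry":0,"rz":-10,"claw":0.03},
    {"dx":-0.0004,"dy":0.0002,"dz":-0.0005,"rx":0,"ry":0,"rz":-12.5,"claw":0.03},
    {"dx":-0.0004,"dy":0.0002,"dz":-0.0006,"rx":0,"ry":0,"rz":-15,"claw":0.03},
    {"dx":-0.0004,"dy":0.0002,"dz":-0.0007,"rx":0,"ry":0,"rz":-17.5,"claw":0.03},
    {"dx":-0.0004,"dy":0.0002,"dz":-0.0008,"rx":0,"ry":0,"rz":-20,"claw":0.03},
    {"dx":-0.0004,"dy":0.0002,"dz":-0.0009,"rx":0,"ry":0,"rz":-22.5,"claw":0.03},
    {"dx":-0.0004,"dy":0.0002,"dz":-0.001,"rx":0,"ry":0,"rz":-25,"claw":0.03},
    {"dx":-0.0004,"dy":0.0002,"dz":-0.0011,"rx":0,"ry":0,"rz":-27.5,"claw":0.03},
    {"dx":-0.0004,"dy":0.0002,"dz":-0.0012,"rx":0,"ry":0,"rz":-30,"claw":0.03}
  ]
}}

```text
clock: 14.7
ee_pos: [0.4878, 0.0552, 0.1625]
tool_rot: [-0.0, 0.966, -0.26, 0.001]
force: [0.5, 0.1, -0.0]
width: 0.0433
grip_force: 30.0
```

```bash
python3 o.py
```

```text
14.7 [0.4878 0.0552 0.1625] rim 0.0992 F [ 0.48  0.11 -0.03] M [-0.02  -0.036  0.059] w 0.0433 q6 0.601 psi -30.1
```

Call:
{"fn": "move_arm", "kwargs": {
  "plan": [
    {"dx":0,"dy":0,"dz":-0.0001,"rx":0,"ry":0,"rz":-2.5,"claw":0.03},
    {"dx":0,"dy":0,"dz":-0.0002,"rx":0,"ry":0,"rz":-5,"claw":0.03},
    {"dx":0,"dy":0,"dz":-0.0003,"rx":0,"ry":0,"rz":-7.5,"claw":0.03},
    {"dx":0,"dy":0,"dz":-0.0004,"rx":0,"ry":0,"rz":-10,"claw":0.03},
    {"dx":0,"dy":0,"dz":-0.0005,"rx":0,"ry":0,"rz":-12.5,"claw":0.03},
    {"dx":0,"dy":0,"dz":-0.0006,"rx":0,"ry":0,"rz":-15,"claw":0.03},
    {"dx":0,"dy":0,"dz":-0.0007,"rx":0,"ry":0,"rz":-17.5,"claw":0.03},
    {"dx":0,"dy":0,"dz":-0.0008,"rx":0,"ry":0,"rz":-20,"claw":0.03},
    {"dx":0,"dy":0,"dz":-0.0009,"rx":0,"ry":0,"rz":-22.5,"claw":0.03},
    {"dx":0,"dy":0,"dz":-0.001,"rx":0,"ry":0,"rz":-25,"claw":0.03},
    {"dx":0,"dy":0,"dz":-0.0011,"rx":0,"ry":0,"rz":-27.5,"claw":0.03},
    {"dx":0,"dy":0,"dz":-0.0012,"rx":0,"ry":0,"rz":-30,"claw":0.03}
  ]
}}

```text
clock: 15.9
ee_pos: [0.4881, 0.0555, 0.1614]
tool_rot: [-0.001, 0.866, -0.501, 0.001]
force: [0.1, 0.9, 0.1]
width: 0.0434
grip_force: 30.0
```

```bash
python3 o.py
```

```text
15.9 [0.4881 0.0555 0.1614] rim 0.0981 F [0.07 0.93 0.13] M [ 0.347 -0.103  0.054] w 0.0434 q6 0.077 psi -60.09
```

Call:
{"fn": "move_arm", "kwargs": {
  "plan": [
    {"dx":0,"dy":0.0002,"dz":-0.0001,"rx":0,"ry":0,"rz":-2.5,"claw":0.03},
    {"dx":0,"dy":0.0002,"dz":-0.0002,"rx":0,"ry":0,"rz":-5,"claw":0.03},
    {"dx":0,"dy":0.0002,"dz":-0.0003,"rx":0,"ry":0,"rz":-7.5,"claw":0.03},
    {"dx":0,"dy":0.0002,"dz":-0.0004,"rx":0,"ry":0,"rz":-10,"claw":0.03},
    {"dx":0,"dy":0.0002,"dz":-0.0005,"rx":0,"ry":0,"rz":-12.5,"claw":0.03},
    {"dx":0,"dy":0.0002,"dz":-0.0006,"rx":0,"ry":0,"rz":-15,"claw":0.03},
    {"dx":0,"dy":0.0002,"dz":-0.0007,"rx":0,"ry":0,"rz":-17.5,"claw":0.03},
    {"dx":0,"dy":0.0002,"dz":-0.0008,"rx":0,"ry":0,"rz":-20,"claw":0.03},
    {"dx":0,"dy":0.0002,"dz":-0.0009,"rx":0,"ry":0,"rz":-22.5,"claw":0.03},
    {"dx":0,"dy":0.0002,"dz":-0.001,"rx":0,"ry":0,"rz":-25,"claw":0.03},
    {"dx":0,"dy":0.0002,"dz":-0.0011,"rx":0,"ry":0,"rz":-27.5,"claw":0.03},
    {"dx":0,"dy":0.0002,"dz":-0.0012,"rx":0,"ry":0,"rz":-30,"claw":0.03}
  ]
}}

```text
clock: 17.1
ee_pos: [0.4885, 0.0559, 0.1605]
tool_rot: [0.002, -0.707, 0.708, -0.001]
force: [-0.5, 1.1, -0.1]
width: 0.0435
grip_force: 30.0
```

```bash
python3 o.py
```

```text
17.1 [0.4885 0.0559 0.1605] rim 0.0972 F [-0.47  1.12 -0.1 ] M [ 0.432 -0.276  0.078] w 0.0435 q6 -0.447 psi 269.93
```

Call:
{"fn": "move_arm", "kwargs": {
  "plan": [
    {"dx":0,"dy":0.0003,"dz":-0.0001,"rx":0,"ry":0,"rz":-2.5,"claw":0.03},
    {"dx":0,"dy":0.0003,"dz":-0.0002,"rx":0,"ry":0,"rz":-5,"claw":0.03},
    {"dx":0,"dy":0.0003,"dz":-0.0003,"rx":0,"ry":0,"rz":-7.5,"claw":0.03},
    {"dx":0,"dy":0.0003,"dz":-0.0004,"rx":0,"ry":0,"rz":-10,"claw":0.03},
    {"dx":0,"dy":0.0003,"dz":-0.0005,"rx":0,"ry":0,"rz":-12.5,"claw":0.03},
    {"dx":0,"dy":0.0003,"dz":-0.0006,"rx":0,"ry":0,"rz":-15,"claw":0.03},
    {"dx":0,"dy":0.0003,"dz":-0.0007,"rx":0,"ry":0,"rz":-17.5,"claw":0.03},
    {"dx":0,"dy":0.0003,"dz":-0.0008,"rx":0,"ry":0,"rz":-20,"claw":0.03},
    {"dx":0,"dy":0.0003,"dz":-0.0009,"rx":0,"ry":0,"rz":-22.5,"claw":0.03},
    {"dx":0,"dy":0.0003,"dz":-0.001,"rx":0,"ry":0,"rz":-25,"claw":0.03},
    {"dx":0,"dy":0.0003,"dz":-0.0011,"rx":0,"ry":0,"rz":-27.5,"claw":0.03},
    {"dx":0,"dy":0.0003,"dz":-0.0012,"rx":0,"ry":0,"rz":-30,"claw":0.03}
  ]
}}

```text
clock: 18.3
ee_pos: [0.489, 0.0563, 0.1593]
tool_rot: [0.002, -0.5, 0.866, -0.001]
force: [2.3, 1.3, -1.4]
width: 0.0433
grip_force: 30.0
```

```bash
python3 o.py
```

```text
18.3 [0.489  0.0563 0.1593] rim 0.096 F [ 2.32  1.29 -1.37] M [ 0.388 -0.707  0.137] w 0.0433 q6 -0.971 psi 239.94
```

Call:
{"fn": "move_arm", "kwargs": {
  "plan": [
    {"dx":0.0003,"dy":0.0002,"dz":-0.0001,"rx":0,"ry":0,"rz":-2.5,"claw":0.03},
    {"dx":0.0006,"dy":0.0003,"dz":-0.0002,"rx":0,"ry":0,"rz":-5,"claw":0.03},
    {"dx":0.0008,"dy":0.0003,"dz":-0.0003,"rx":0,"ry":0,"rz":-7.5,"claw":0.03},
    {"dx":0.0008,"dy":0.0003,"dz":-0.0004,"rx":0,"ry":0,"rz":-10,"claw":0.03},
    {"dx":0.0008,"dy":0.0003,"dz":-0.0005,"rx":0,"ry":0,"rz":-12.5,"claw":0.03},
    {"dx":0.0008,"dy":0.0003,"dz":-0.0006,"rx":0,"ry":0,"rz":-15,"claw":0.03},
    {"dx":0.0008,"dy":0.0003,"dz":-0.0007,"rx":0,"ry":0,"rz":-17.5,"claw":0.03},
    {"dx":0.0008,"dy":0.0003,"dz":-0.0008,"rx":0,"ry":0,"rz":-20,"claw":0.03},
    {"dx":0.0008,"dy":0.0003,"dz":-0.0009,"rx":0,"ry":0,"rz":-22.5,"claw":0.03},
    {"dx":0.0008,"dy":0.0003,"dz":-0.001,"rx":0,"ry":0,"rz":-25,"claw":0.03},
    {"dx":0.0008,"dy":0.0003,"dz":-0.0011,"rx":0,"ry":0,"rz":-27.5,"claw":0.03},
    {"dx":0.0008,"dy":0.0003,"dz":-0.0012,"rx":0,"ry":0,"rz":-30,"claw":0.03}
  ]
}}

```text
clock: 19.5
ee_pos: [0.4903, 0.0563, 0.1584]
tool_rot: [0.003, -0.258, 0.966, -0.0]
force: [2.9, -1.1, -0.5]
width: 0.0436
grip_force: 30.0
```

```bash
python3 o.py
```

```text
19.5 [0.4903 0.0563 0.1584] rim 0.0951 F [ 2.93 -1.08 -0.46] M [-0.241 -1.103  0.113] w 0.0436 q6 -1.494 psi 209.96
```

Call:
{"fn": "move_arm", "kwargs": {
  "plan": [
    {"dx":0.0005,"dy":-0.0002,"dz":-0.0001,"rx":0,"ry":0,"rz":-2,"claw":0.03},
    {"dx":0.001,"dy":-0.0004,"dz":-0.0002,"rx":0,"ry":0,"rz":-4,"claw":0.03},
    {"dx":0.001,"dy":-0.0005,"dz":-0.0003,"rx":0,"ry":0,"rz":-6,"claw":0.03},
    {"dx":0.001,"dy":-0.0005,"dz":-0.0003,"rx":0,"ry":0,"rz":-8,"claw":0.03},
    {"dx":0.001,"dy":-0.0005,"dz":-0.0004,"rx":0,"ry":0,"rz":-10,"claw":0.03},
    {"dx":0.001,"dy":-0.0005,"dz":-0.0005,"rx":0,"ry":0,"rz":-12,"claw":0.03},
    {"dx":0.001,"dy":-0.0005,"dz":-0.0006,"rx":0,"ry":0,"rz":-14,"claw":0.03},
    {"dx":0.001,"dy":-0.0005,"dz":-0.0007,"rx":0,"ry":0,"rz":-16,"claw":0.03},
    {"dx":0.001,"dy":-0.0005,"dz":-0.0008,"rx":0,"ry":0,"rz":-18,"claw":0.03},
    {"dx":0.001,"dy":-0.0005,"dz":-0.0008,"rx":0,"ry":0,"rz":-20,"claw":0.03},
    {"dx":0.001,"dy":-0.0005,"dz":-0.0009,"rx":0,"ry":0,"rz":-22,"claw":0.03},
    {"dx":0.001,"dy":-0.0005,"dz":-0.001,"rx":0,"ry":0,"rz":-23.5,"claw":0.03},
    {"dx":0.001,"dy":-0.0005,"dz":-0.001,"rx":0,"ry":0,"rz":-23.5,"claw":0.03}
  ]
}}

```text
clock: 20.8
ee_pos: [0.4904, 0.0556, 0.1573]
tool_rot: [0.002, -0.057, 0.998, 0.0]
force: [3.3, -1.0, 1.7]
width: 0.0432
grip_force: 30.0
```

```bash
python3 o.py; python3 - <<'E'
from h import *
t=grab_frame("top");s=grab_frame("side"); np.save("pics/f1.npy",np.stack([t,s]))
a=cv2.resize(t[100:250,240:340],None,fx=4,fy=4,interpolation=cv2.INTER_CUBIC); b=cv2.resize(s[185:285,220:300+60],None,fx=2.8,fy=2.8,interpolation=cv2.INTER_CUBIC)
c=np.zeros((600,800,3),np.uint8); c[:600,:400]=a; c[:b.shape[0],400:400+b.shape[1]]=b[:,:400]; cv2.imwrite("pics/f1.png",c)
E
```

```text
20.8 [0.4904 0.0556 0.1573] rim 0.094 F [ 3.33 -0.96  1.67] M [-0.308 -0.94  -0.008] w 0.0432 q6 -1.902 psi 186.5
```

View pics/f1.png

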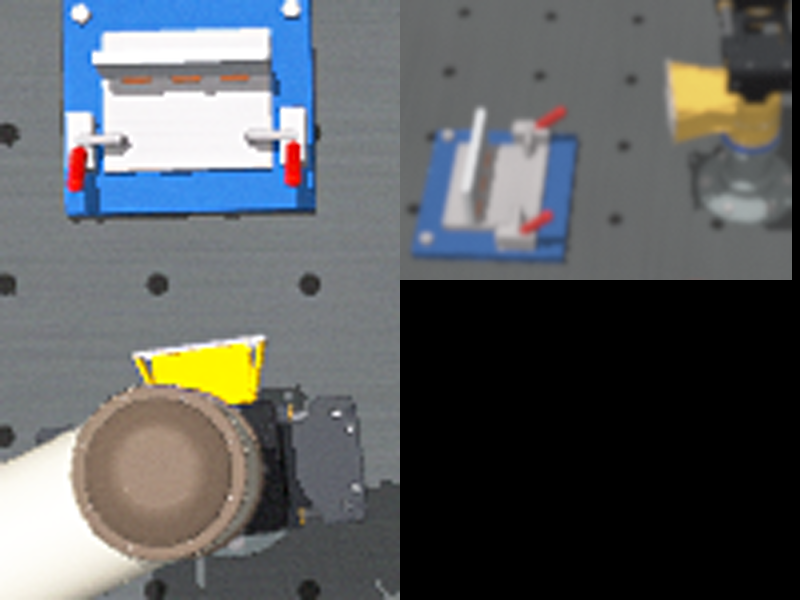

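```bash
python3 - <<'E'
from h import *
z=.094+.062
a=atz("top",(273.1,188.4),z);b=atz("top",(305.9,184.1),z); e=a-b; print("w",np.linalg.norm(e),"yaw edge",np.degrees(np.arctan2(e[1],e[0]))-90)
m=(a+b)/2; s=atz("top",(286.2,119.4),.023); r=atz("top",(294.8,219.),.115); d=m-r
print("yaw mid",np.degrees(np.arctan2(d[1],d[0])),np.hypot(*d[:2]),"seam dir",np.degrees(np.arctan2(s[1]-r[1],s[0]-r[0])))
E
```

```text
w 0.08547053226867733 yaw edge 7.503620832440689
yaw mid 7.590698949466663 0.08483039517404699 seam dir 6.510603299650774
```

Mouth edge (134,355)-(265,338) crop reads ≈7.5° vs 6.5° wanted, seal is pressed ~5 mm (rim 0.094). Relax side force, release, rise clear and measure unobstructed.

Call:
{"fn": "move_arm", "kwargs": {
  "plan": [
    {"dx":0.0008,"dy":-0.0003,"dz":0.0003,"rx":0,"ry":0,"rz":0,"claw":0.03},
    {"dx":0.0008,"dy":-0.0003,"dz":0.0003,"rx":0,"ry":0,"rz":0,"claw":0.03},
    {"dx":0.0008,"dy":-0.0003,"dz":0.0003,"rx":0,"ry":0,"rz":0,"claw":0.05},
    {"dx":0.0008,"dy":-0.0003,"dz":0.0003,"rx":0,"ry":0,"rz":0,"claw":0.07},
    {"dx":0.0008,"dy":-0.0003,"dz":0.0003,"rx":0,"ry":0,"rz":0,"claw":0.087},
    {"dx":0.0008,"dy":-0.0003,"dz":0.0003,"rx":0,"ry":0,"rz":0,"claw":0.087},
    {"dx":0.0008,"dy":-0.0003,"dz":0.0003,"rx":0,"ry":0,"rz":0,"claw":0.087}
  ]
}}

```text
clock: 21.6
ee_pos: [0.4893, 0.055, 0.1567]
tool_rot: [-0.001, -0.056, 0.998, -0.0]
force: [-0.3, -0.4, 0.4]
width: 0.0738
grip_force: 0.0
```

Call:
{"fn": "move_arm", "kwargs": {
  "plan": [
    {"dx":0,"dy":0,"dz":0.02,"rx":0,"ry":0,"rz":0,"claw":0.087},
    {"dx":0,"dy":0,"dz":0.05,"rx":0,"ry":0,"rz":0,"claw":0.087},
    {"dx":0,"dy":-0.05,"dz":0.09,"rx":0,"ry":0,"rz":0,"claw":0.087},
    {"dx":0,"dy":-0.1,"dz":0.1,"rx":0,"ry":0,"rz":0,"claw":0.087},
    {"dx":-0.02,"dy":-0.15,"dz":0.1,"rx":0,"ry":0,"rz":0,"claw":0.087},
    {"dx":-0.04,"dy":-0.2,"dz":0.1,"rx":0,"ry":0,"rz":0,"claw":0.087},
    {"dx":-0.05,"dy":-0.25,"dz":0.1,"rx":0,"ry":0,"rz":0,"claw":0.087},
    {"dx":-0.05,"dy":-0.3,"dz":0.1,"rx":0,"ry":0,"rz":0,"claw":0.087},
    {"dx":-0.05,"dy":-0.3,"dz":0.1,"rx":0,"ry":0,"rz":0,"claw":0.087},
    {"dx":-0.05,"dy":-0.3,"dz":0.1,"rx":0,"ry":0,"rz":0,"claw":0.087}
  ]
}}

```text
clock: 22.6
ee_pos: [0.4389, -0.2471, 0.2565]
tool_rot: [-0.001, -0.054, 0.999, 0.0]
force: [0.4, -0.2, -0.1]
width: 0.0872
grip_force: 0.0
```

```bash
python3 o.py; python3 - <<'E'
from h import *
t=grab_frame("top");s=grab_frame("side"); np.save("pics/f2.npy",np.stack([t,s]))
a=cv2.resize(t[175:245,260:320],None,fx=8,fy=8,interpolation=cv2.INTER_CUBIC); b=cv2.resize(s[185:265,300:370],None,fx=4,fy=4,interpolation=cv2.INTER_CUBIC)
c=np.zeros((560,800,3),np.uint8); c[:,:480]=a; c[:320,480:760]=b; cv2.imwrite("pics/f2.png",c)
E
```

```text
22.6 [ 0.4389 -0.2471  0.2565] rim 0.1932 F [ 0.42 -0.15 -0.09] M [ 0.036 -0.176  0.039] w 0.0872 q6 -1.273 psi 186.21
```

View pics/f2.png

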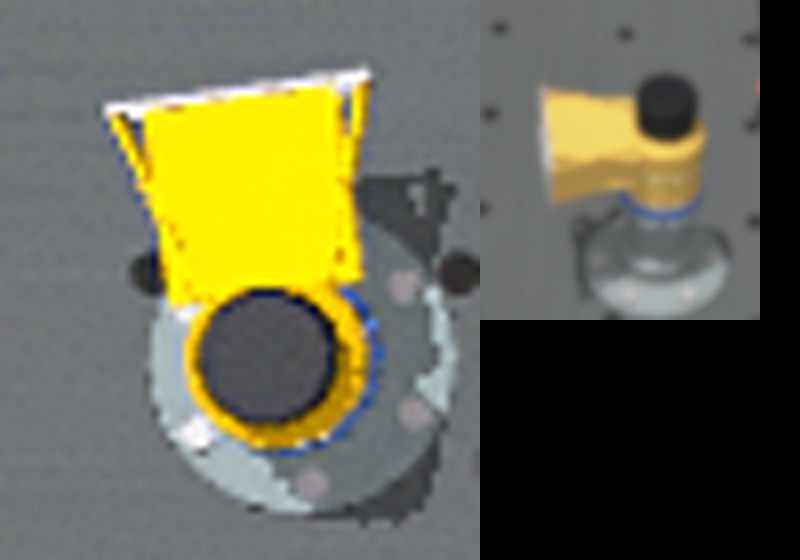

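```bash
python3 - <<'E'
from h import *
P=lambda X,Y,z:atz("top",(260+(X-3.5)/8,175+(Y-3.5)/8),z)
A=lambda d:np.degrees(np.arctan2(d[1],d[0]))
rim=.094
bo=P(269.5,356,rim+.092); a=P(105,107,rim+.062);b=P(371,70,rim+.062)
s=atz("top",(286.2,119.4),.023); m=(a+b)/2
l=P(108,115,rim+.06)-P(172,305,rim+.06); r=P(371,80,rim+.06)-P(358,285,rim+.06)
print("boss",bo,"w",np.linalg.norm(a-b),"edge",A(a-b)-90,"mid-boss",A(m-bo),np.hypot(*(m-bo)[:2]),"sides",(A(l)+A(r))/2,"boss->seam",A(s-bo),"mouth->seam",A(s-m))
t,_=np.load("pics/f2.npy"); h=cv2.cvtColor(t,cv2.COLOR_BGR2HSV)
k=((h[...,0]>20)&(h[...,0]<35)&(h[...,1]>150)).astype(np.uint8); k[:180]=0;k[245:]=0;k[:,:265]=0;k[:,315:]=0
c=max(cv2.findContours(k,0,1)[0],key=cv2.contourArea).reshape(-1,2); M=cv2.moments(k[:212],True); g=(M["m10"]/M["m00"],M["m01"]/M["m00"])
gw=atz("top",g,rim+.06); print("body centroid dir",A(gw-bo))
# dir using mask symmetric axis: row-wise midpoints perpendicular ignoring; seam dashes line
E
```

```text
boss [0.49122303 0.05286776 0.186     ] w 0.0867391679305968 edge 7.9547148593194095 mid-boss 8.450446613518508 0.0874422333437493 sides 7.787031814366177 boss->seam 6.719877418185496 mouth->seam 5.968025643821269
body centroid dir 8.676752330813018
```

Unobstructed: boss centre crop (269.5,356), lip from (105,107) to (371,70); the estimates say yaw ≈ 7.9°, i.e. ~1.2° too far counterclockwise. One finer line fit of the lip edge before correcting.

```bash
python3 - <<'E'
from h import *
A=lambda d:np.degrees(np.arctan2(d[1],d[0]))
t,_=np.load("pics/f2.npy"); t0=cv2.imread("pics/top0.png")
def lip(img,cols,r0,r1,z,thr):
    R=img[...,2].astype(float); pts=[]
    for c in cols:
        v=R[r0:r1,c]; i=np.flatnonzero(v>thr)
        if len(i) and i[0]>0: a=i[0]; pts.append((c,r0+a-(v[a]-thr)/(v[a]-v[a-1])))
    W=np.array([atz("top",p,z)[:2] for p in pts]); vx=cv2.fitLine(W.astype(np.float32),cv2.DIST_HUBER,0,.001,.001).ravel()
    rs=(W-vx[2:])@np.array([-vx[1],vx[0]]); return A(vx[:2])%180-90, rs.std()
for thr in(140,165,190): print(thr,"f2",lip(t,range(275,304),176,200,.156,thr),"bench",lip(t0,range(393,416),185,212,.062,thr))
# seam line & plate edges in top0: orange dash centroids
h=cv2.cvtColor(t0,cv2.COLOR_BGR2HSV); k=((h[...,0]>5)&(h[...,0]<18)&(h[...,1]>110)).astype(np.uint8); k[:110]=0;k[130:]=0;k[:,:262]=0;k[:,312:]=0
n,l,st,ce=cv2.connectedComponentsWithStats(k); print(st[1:,4],ce[1:].round(1))
for nm,img in(("f2",t),("bench",t0)):
    g=(img.max(2)<95).astype(np.uint8); w=np.zeros_like(g)
    if nm=="f2": w[205:235,280:306]=1
    else: w[213:240,408:436]=1
    n,l,s2,c2=cv2.connectedComponentsWithStats(cv2.morphologyEx(g*w,cv2.MORPH_OPEN,np.ones((3,3)))); j=1+np.argmax(s2[1:,4]); print(nm,s2[j],c2[j].round(2))
E
```

```text
140 f2 (np.float32(7.7657166), np.float64(0.00037650027925568053)) bench (np.float32(30.130539), np.float64(0.0006031370177701678))
165 f2 (np.float32(8.0127945), np.float64(0.00029656724468113903)) bench (np.float32(29.994034), np.float64(0.0006156916115477432))
190 f2 (np.float32(8.111595), np.float64(0.00025941321148259316)) bench (np.float32(29.69329), np.float64(0.0005905943142900806))
[9 9 7] [[274.1 119.7]
 [285.7 119.2]
 [298.  119. ]]
f2 [285 211  17  17 230] [293.28 219.13]
bench [414 219  17  16 219] [421.57 226.14]
```

Lip fits give ≈7.8° now against ≈6.6° wanted: regrip and turn 1.2° further clockwise.

Call:
{"fn": "move_arm", "kwargs": {
  "plan": [
    {"dx":0.02,"dy":0.05,"dz":0,"rx":0,"ry":0,"rz":0,"claw":0.087},
    {"dx":0.04,"dy":0.095,"dz":0,"rx":0,"ry":0,"rz":0,"claw":0.087},
    {"dx":0.05,"dy":0.14,"dz":0,"rx":0,"ry":0,"rz":0,"claw":0.087},
    {"dx":0.05,"dy":0.19,"dz":0,"rx":0,"ry":0,"rz":0,"claw":0.087},
    {"dx":0.05,"dy":0.24,"dz":0,"rx":0,"ry":0,"rz":0,"claw":0.087},
    {"dx":0.05,"dy":0.28,"dz":0,"rx":0,"ry":0,"rz":0,"claw":0.087},
    {"dx":0.05,"dy":0.3,"dz":0,"rx":0,"ry":0,"rz":0,"claw":0.087},
    {"dx":0.05,"dy":0.3,"dz":0,"rx":0,"ry":0,"rz":0,"claw":0.087},
    {"dx":0.05,"dy":0.3,"dz":-0.04,"rx":0,"ry":0,"rz":0,"claw":0.087},
    {"dx":0.05,"dy":0.3,"dz":-0.05,"rx":0,"ry":0,"rz":0,"claw":0.087},
    {"dx":0.05,"dy":0.3,"dz":-0.05,"rx":0,"ry":0,"rz":0,"claw":0.087}
  ]
}}

```text
clock: 23.8
ee_pos: [0.4883, 0.0545, 0.2056]
tool_rot: [-0.002, -0.057, 0.998, -0.001]
force: [0.6, 0.1, 0.3]
width: 0.0871
grip_force: 0.0
```

```bash
python3 o.py
```

```text
23.8 [0.4883 0.0545 0.2056] rim 0.1423 F [0.56 0.09 0.3 ] M [-0.017 -0.246  0.023] w 0.0871 q6 -1.9 psi 186.48
```

Call:
{"fn": "move_arm", "kwargs": {
  "plan": [
    {"dx":0.0005,"dy":0,"dz":-0.03,"rx":0,"ry":0,"rz":0,"claw":0.087},
    {"dx":0.0005,"dy":0,"dz":-0.048,"rx":0,"ry":0,"rz":0,"claw":0.087},
    {"dx":0.0005,"dy":0,"dz":-0.048,"rx":0,"ry":0,"rz":0,"claw":0.07},
    {"dx":0.0005,"dy":0,"dz":-0.048,"rx":0,"ry":0,"rz":0,"claw":0.05},
    {"dx":0.0005,"dy":0,"dz":-0.048,"rx":0,"ry":0,"rz":0,"claw":0.03},
    {"dx":0.0005,"dy":0,"dz":-0.048,"rx":0,"ry":0,"rz":0,"claw":0.03},
    {"dx":0.0005,"dy":0,"dz":-0.048,"rx":0,"ry":0,"rz":0,"claw":0.03},
    {"dx":0.0005,"dy":0,"dz":-0.048,"rx":0,"ry":0,"rz":0,"claw":0.03},
    {"dx":0.0005,"dy":0,"dz":-0.048,"rx":0,"ry":0,"rz":0,"claw":0.03}
  ]
}}

```text
clock: 24.7
ee_pos: [0.4904, 0.0554, 0.1594]
tool_rot: [0.0, -0.056, 0.998, 0.0]
force: [-0.2, 0.9, 1.9]
width: 0.0434
grip_force: 30.0
```

```bash
python3 o.py
```

```text
24.7 [0.4904 0.0554 0.1594] rim 0.0961 F [-0.21  0.91  1.9 ] M [ 0.354  0.056 -0.001] w 0.0434 q6 -1.9 psi 186.47
```

Call:
{"fn": "move_arm", "kwargs": {
  "plan": [
    {"dx":0,"dy":0,"dz":0,"rx":0,"ry":0,"rz":-0.6,"claw":0.03},
    {"dx":0,"dy":0,"dz":0,"rx":0,"ry":0,"rz":-1.2,"claw":0.03},
    {"dx":0,"dy":0,"dz":0,"rx":0,"ry":0,"rz":-1.2,"claw":0.03},
    {"dx":0,"dy":0,"dz":0,"rx":0,"ry":0,"rz":-1.2,"claw":0.03}
  ]
}}

```text
clock: 25.1
ee_pos: [0.4905, 0.0553, 0.1593]
tool_rot: [0.0, -0.046, 0.999, 0.0]
force: [-1.4, 1.6, 3.9]
width: 0.0433
grip_force: 30.0
```

```bash
python3 o.py
```

```text
25.1 [0.4905 0.0553 0.1593] rim 0.096 F [-1.36  1.57  3.91] M [0.552 0.104 0.129] w 0.0433 q6 -1.921 psi 185.28
```

Call:
{"fn": "move_arm", "kwargs": {
  "plan": [
    {"dx":0,"dy":0,"dz":0,"rx":0,"ry":0,"rz":0,"claw":0.05},
    {"dx":0,"dy":0,"dz":0,"rx":0,"ry":0,"rz":0,"claw":0.07},
    {"dx":0,"dy":0,"dz":0,"rx":0,"ry":0,"rz":0,"claw":0.087},
    {"dx":0,"dy":0,"dz":0,"rx":0,"ry":0,"rz":0,"claw":0.087},
    {"dx":0,"dy":0,"dz":0,"rx":0,"ry":0,"rz":0,"claw":0.087},
    {"dx":0,"dy":0,"dz":0.02,"rx":0,"ry":0,"rz":0,"claw":0.087},
    {"dx":0,"dy":0,"dz":0.05,"rx":0,"ry":0,"rz":0,"claw":0.087},
    {"dx":0,"dy":-0.05,"dz":0.09,"rx":0,"ry":0,"rz":0,"claw":0.087},
    {"dx":0,"dy":-0.1,"dz":0.1,"rx":0,"ry":0,"rz":0,"claw":0.087},
    {"dx":-0.02,"dy":-0.15,"dz":0.1,"rx":0,"ry":0,"rz":0,"claw":0.087},
    {"dx":-0.04,"dy":-0.2,"dz":0.1,"rx":0,"ry":0,"rz":0,"claw":0.087},
    {"dx":-0.05,"dy":-0.25,"dz":0.1,"rx":0,"ry":0,"rz":0,"claw":0.087},
    {"dx":-0.05,"dy":-0.3,"dz":0.1,"rx":0,"ry":0,"rz":0,"claw":0.087},
    {"dx":-0.05,"dy":-0.3,"dz":0.1,"rx":0,"ry":0,"rz":0,"claw":0.087},
    {"dx":-0.05,"dy":-0.3,"dz":0.1,"rx":0,"ry":0,"rz":0,"claw":0.087}
  ]
}}

```text
clock: 26.6
ee_pos: [0.4396, -0.2472, 0.2586]
tool_rot: [-0.0, -0.044, 0.999, -0.0]
force: [0.2, 0.2, -0.4]
width: 0.0868
grip_force: 0.0
```

```bash
python3 o.py; cat > lip.py <<'E'
from h import *
A=lambda d:np.degrees(np.arctan2(d[1],d[0]))
t=grab_frame("top"); np.save("pics/f3.npy",t); cv2.imwrite("pics/f3.png",cv2.resize(t[90:250,230:350],None,fx=3.5,fy=3.5,interpolation=cv2.INTER_CUBIC))
R=t[...,2].astype(float)
for thr in(140,165,190):
    pts=[]
    for c in range(275,304):
        v=R[176:200,c]; a=np.flatnonzero(v>thr)[0]; pts.append((c,176+a-(v[a]-thr)/(v[a]-v[a-1])))
    W=np.array([atz("top",p,.156)[:2] for p in pts]); v=cv2.fitLine(W.astype(np.float32),cv2.DIST_HUBER,0,.001,.001).ravel(); print(thr,A(v[:2])%180-90)
E
python3 lip.py
```

```text
26.6 [ 0.4396 -0.2472  0.2586] rim 0.1953 F [ 0.15  0.19 -0.38] M [ 0.122 -0.136  0.017] w 0.0868 q6 -1.294 psi 185.01
140 6.8603516
165 6.6651077
190 6.7190857
```

View pics/f3.png

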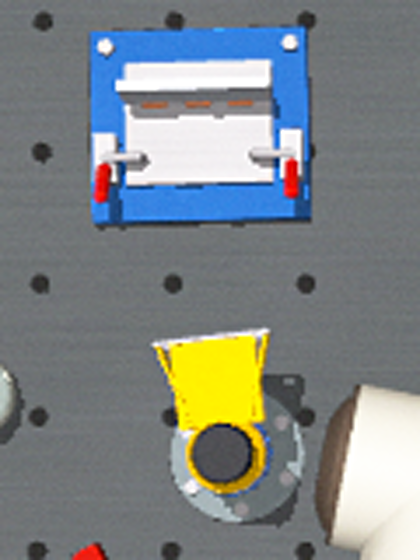

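The mouth (lip crop 155,345–268,332) now reads 6.7° against 6.6° to the seam (crop 198,104). The seal is pressed, the arm is clear, and nothing else moved. Handing in.

```bash
python3 -c "
from plant import *
print(finish_job())"
```

```text
the job is handed in; nothing more can be done
None
```

The nozzle is screwed onto the riser with the seal pressed about 5 mm, its mouth facing the seam to about 0.1° by the top camera, and released. The job was handed in at about 27 s; no verdict was returned.

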